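Drive the tight bush out of its block onto the catch stop

TASK

Take the red-handled steel drift out of its grey holder and use it to push the tight brass bush down, right out of the aluminium block into the blue sleeve below, until you feel the bush come to rest on the catch stop hidden in the sleeve. Press it on gently: the stop is held only by friction at a height nobody has measured and must not be driven down. Then put the drift fully back into its holder and leave the things round about alone.

Things in the scene. Friction and masses are not known exactly. Their poses are not given: they have to be found in the camera images.
- bore_mouth (a point): Centre of the upper end of the vertical bore of the press-out stand, 110 mm above the table; z up. Stand, fixed to the table: steel base 110x110x10 mm, on it a blue sleeve 62x62x65 mm, on that an aluminium block 62x62x35 mm. One bore, 20 mm wide, runs down through both. Four sprung strips line it, grip the bush all the way and leave a clear way 16 mm wide for the drift.
- sleeve_top (a point): Centre of the bore where block and sleeve meet, 35 mm below its mouth. Hidden in the sleeve is the catch stop: a stiff rubber pad (about 7 N per mm) on a carrier held by friction. The pad's top is anywhere from 24 to 52 mm below this point, another depth each time, and cannot be seen. More than about 13 N on the stop makes its carrier slip down.
- bush_center (a point): Centre of the brass bush (18 mm wide, 18 mm long, 35 g) gripped upright in the bore. Its upper end, which the drift pushes on, is 9 mm above, at first 7 to 13 mm below the mouth. It slides under a steady push of about 6 to 12 N and stays where it is left; once it meets the stop the push rises about 7 N per mm. Its upper end finishes 41 to 69 mm below the mouth.
- drift_handle (a point): Middle of the drift's red handle, on its axis (z: from tip to handle). The drift is 131 mm long, about 120 g: steel nose 13 mm wide, 75 mm long, tip tapered; collar 34 mm wide, 6 mm thick; round handle 22 mm wide, 50 mm long. The collar's top, on which fingertips can bear, is 25 mm below this point, the tip 106 mm below. It hangs upright in its holder by the collar.
- drift_tip (a point): Centre of the flat lower end of the drift's nose (9 mm wide, widening to 13 mm within 4 mm).
- holder_mouth (a point): Centre of the upper end of the holder's vertical bore, 80 mm above the table. The holder is a grey block 46 x 46 x 80 mm, fixed to the table on a thin steel plate; the bore is 16.5 mm wide, right through. With the drift fully in, its collar rests on the block, its tip is 75 mm below this point and the handle's middle 31 mm above.
- pot_3: Bystander: small white screw pot, 41 mm across, 34 mm high; origin under its centre.
- pot_6: Bystander: small white screw pot, 45 mm across, 38 mm high; origin under its centre.
- box_clasp: Bystander: small dark teal card box, 45 x 62 x 31 mm; origin under its centre.
There are look-alikes about, which are no part of the job. There is more than one size of the part that bears drift_handle; the job needs the middle-sized. What is shaped like the part that bears bore_mouth but orange is not meant.

How it is judged:
By the outcome, as a careful person would: the job done as asked, in the order asked, and still so for the second after the job is handed in, with the robot touching nothing.
It also fails if it takes over 72 s, if anything falls off the work surface, if the arm or the gripper's body presses on something with over 40 N, if the wrist force passes 120 N, or if a joint passes its speed limit or range.

ROBOT

A 7-joint arm with a two-finger parallel gripper is mounted at the origin on a cart in front of the work surface, level with it; the furniture and walls round the work are solid. World frame = base frame: x ahead of the robot, y to its left, z up, the work surface at z = 0. Lengths are in m, angles in rad, forces in N, time in s.
With the tool pointing down it reaches from about 0.4 to 0.85 m from the base axis. Payload 4.5 kg.
Tool frame: the origin (TCP) lies midway between the tips of the shut fingers; the grasp point (between the pads) lies 19 mm behind it; z points along the fingers, y is the direction in which the jaws open and shut (so a half turn about z gives the same grasp; the last joint's range is limited). The gripper opens to 85 mm and grips with 20 to 120 N. Pads are 22 mm wide; open, the fingers measure 114 mm over their backs; the gripper's body (76 mm by 85 mm) begins 54 mm behind the grasp point. The pads swing forward as they close: fully open they stand 13 mm farther back than shut.
Start: joints at [0.034, 0.689, -0.195, 1.565, 0.157, 0.902, -0.215], TCP at [0.625, 0, 0.231] pointing down, gripper open.
Joint ranges: [-3.01, 3.01], [-0.46, 2.08], [-1.47, 1.51], [0.13, 2.56], [-1, 4.14], [0.04, 2.09], [-2.66, 2.66]. Speed limits (rad/s): [2.57, 2.57, 3.14, 3.14, 3.14, 3.14, 3.14].

INTERFACE

Orientations are given as a 3x3 rotation matrix whose columns are the frame's x, y, z axes.
In Python, from workcell import bot gives the robot as it stands.
- The arm moves only by the shell command python3 -m creep 'ROWS'. ROWS is text: rows parted by semicolons, each of 5 numbers parted by spaces: the shift along the tool's x, y, z in cm, then the turn about the tool's z in rad, then the finger opening in cm, from 0 to 8.54. A call has 1 to 20 rows; each row is the pose to reach, as a shift and turn from the pose commanded when the call began, along the tool's axes at that moment; what a row does not reach only later rows make up. A row lasts 1/12 s, in which the tool goes at most 41.7 mm and 7.16 degrees, less where a joint would pass 70% of its speed; a pose out of reach is approached as far as the arm can. A call with a gripper value outside its range is refused whole. The fingers move at their own pace and stop on an object; the grip force is fixed at half the most. Time passes only in rows, so rows that repeat a pose let the fingers close. It gives the time, the measured TCP pose, the force and the opening at its end, in the units of the state.
- bot.get_state(): the state, without advancing time (a new reading comes with each control period).
- bot.snapshot(name): name is "scene" or "side" or "wrist"; returns the picture (400x640x3 uint8, red, green, blue); there is no depth.
- bot.calibration(name): a dict with "fx", "fy", "cx", "cy" (pixels), "position" and "orientation" of the camera in the world; the wrist camera has in their place "T_tool_cam" (4x4, takes a point from camera to tool coordinates, whose origin is the TCP and whose axes are the flange's). Camera axes: x right, y up, looking along -z (the intrinsics and any distortion apply to the point x, -y, -z); pixel columns grow to the right and rows downward; lengths in m; the calibration is good to about 2 mm. A picture is of the moment at which its call begins: read the wrist's pose just before it. calibration takes no time and is no camera call.
- bot.finish_job(): hands the job in, once; it reports no verdict.
The state is a dict: "time": time; "q": joint angles; "qvel": joint speeds; "joint_torque": joint torques, N m; "position": TCP position; "ee_rot": TCP orientation; "wrist_force": force on the tool from outside, world axes, zero at the start; "ft_torque": the same for the moment, N m; "opening": opening from 0.0 (shut) to 1.0 (fully open).
Only numpy, scipy, OpenCV 4.12 (cv2) and the standard library are available. Lean on these libraries where they do the work, as an engineer would, in place of code of your own. Each camera call takes 0.05 s, during which the arm holds its last target. There are 200 camera calls.

## Working session

There is one attempt and no reset: what is moved stays moved. The work goes in short steps, Python scripts to look and compute and a shell command to move; the robot and the scene stay as the last step left them, time stands still between calls to the robot, and variables do not carry over. Pictures are saved under pics/ and viewed, about 8 in all and at most 12, crops included, and the job is handed in when it is done.

```bash
ls; mkdir -p pics; python3 - <<'E'
from workcell import bot
import cv2,numpy as np
s=bot.get_state();print(s)
for n in("scene","side"):
    cv2.imwrite(f"pics/{n}0.png",bot.snapshot(n)[:,:,::-1]);print(n,bot.calibration(n))
print(bot.calibration("wrist"))
cv2.imwrite("pics/wrist0.png",bot.snapshot("wrist")[:,:,::-1])
a=cv2.imread("pics/scene0.png");b=cv2.imread("pics/side0.png")
E
```

```text
pics
{'time': 0.0, 'q': array([ 0.03380318,  0.69001859, -0.19452879,  1.56636355,  0.15729975,
        0.90250512, -0.21508115]), 'qvel': array([-9.14491792e-04, -3.43889633e-04, -3.47706822e-04, -7.54945768e-04,
        5.20031085e-05, -4.28806120e-04,  1.51704298e-04]), 'joint_torque': array([ 1.13546095e-03, -5.39627159e+01, -1.26661520e+00, -1.58547074e+01,
        9.07521317e-03,  9.41080711e-03,  5.53111545e-05]), 'position': array([ 6.24334709e-01, -4.56219477e-05,  2.30457637e-01]), 'ee_rot': array([[-1.13871463e-04,  9.99998194e-01, -1.89724075e-03],
       [ 9.99999985e-01,  1.13630916e-04, -1.26894919e-04],
       [-1.26679105e-04, -1.89725517e-03, -9.99998192e-01]]), 'wrist_force': array([0.03433231, 0.24867307, 0.69328696]), 'ft_torque': array([ 0.01316486, -0.01166816, -0.03109136]), 'opening': 0.9983527756311247}
scene {'fx': 467.7717670486977, 'fy': 467.7717670486977, 'cx': 319.3953407927616, 'cy': 200.7368321386847, 'position': array([-0.34302401, -0.66400815,  0.93725311]), 'orientation': array([[ 0.46617827,  0.56481496, -0.68092722],
       [-0.88443718,  0.27910
[... 151 characters left out ...]
cy': 196.94756476233016, 'position': array([0.05208975, 0.82819064, 0.74557421]), 'orientation': array([[-0.89779219,  0.21450751, -0.38465013],
       [-0.44038606, -0.4479753 ,  0.77806057],
       [-0.00541392,  0.86793125,  0.49665484]])}
{'fx': 338.9329341878006, 'fy': 338.9329341878006, 'cx': 318.21296587950104, 'cy': 201.6738902820266, 'T_tool_cam': array([[ 2.99262738e-05,  9.57844438e-01,  2.87287368e-01,
         7.46467567e-02],
       [ 9.99999954e-01,  5.76028155e-05, -2.96221897e-04,
        -1.20560080e-04],
       [-3.00283057e-04,  2.87287363e-01, -9.57844393e-01,
        -1.41593443e-01],
       [ 0.00000000e+00,  0.00000000e+00,  0.00000000e+00,
         1.00000000e+00]])}
```

View pics/scene0.png

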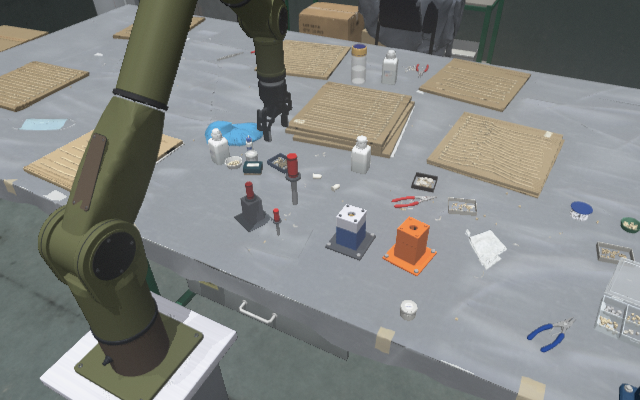

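View pics/side0.png

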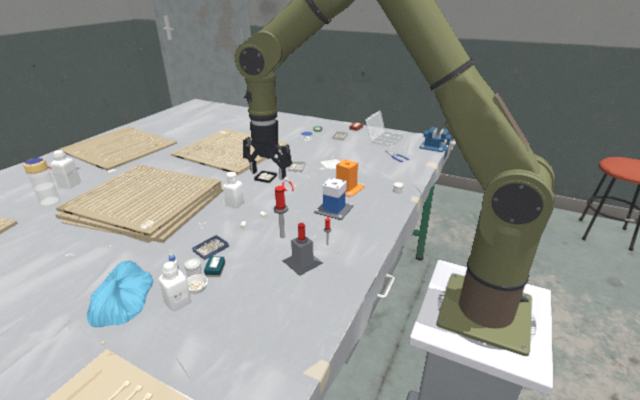

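Scene view: the holder with the middle drift is at (250,205), the stand with the blue sleeve at (351,228), and the orange look-alike beside it. A large drift is at (292,175) and a small one at (277,218). In the side view the holder is at (302,250) and the stand at (334,195).

```bash
cat > h.py <<'E'
import numpy as np,cv2
from workcell import bot
def ray(cal,u,v,s=None):
    d=np.array([(u-cal["cx"])/cal["fx"],-(v-cal["cy"])/cal["fy"],-1.])
    if "T_tool_cam" in cal:
        T=cal["T_tool_cam"];R=s["ee_rot"]
        return s["position"]+R@T[:3,3], R@(T[:3,:3]@d)
    return cal["position"],cal["orientation"]@d
def onz(o,d,z): return o+d*(z-o[2])/d[2]
def tri(r1,r2):
    (a,d),(b,e)=r1,r2
    t=np.linalg.lstsq(np.c_[d,-e],b-a,rcond=None)[0]
    p,q=a+d*t[0],b+e*t[1]
    return (p+q)/2,np.linalg.norm(p-q)
E
python3 - <<'E'
from h import *
def blobs(n,f):
    hsv=cv2.cvtColor(cv2.imread(f),cv2.COLOR_BGR2HSV)
    for nm,lo,hi in(("red",(0,170,70),(6,255,255)),("red2",(174,170,70),(180,255,255)),("blue",(105,110,40),(125,255,255)),):
        m=cv2.inRange(hsv,lo,hi);k,_,st,c=cv2.connectedComponentsWithStats(m)
        for i in range(1,k):
            if st[i,4]>25:print(n,nm,st[i],c[i].round(1))
blobs("scene","pics/scene0.png");blobs("side","pics/side0.png")
a=cv2.imread("pics/scene0.png")[140:260,210:370];b=cv2.imread("pics/side0.png")[170:290,260:380]
cv2.imwrite("pics/c.png",np.hstack([cv2.resize(a,None,fx=2.8,fy=2.8,interpolation=2),cv2.resize(b,None,fx=2.8,fy=2.8,interpolation=2)]))
E
```

```text
scene blue [571 202  22  12 190] [581.2 207.6]
scene blue [527 324  26  16 124] [538.7 330.8]
scene blue [541 333  23  19 130] [553. 343.]
scene blue [619 384  21  16 193] [628.5 393.8]
side red [276 186   9  23 168] [279.6 197.2]
side red [326 218   3  11  31] [327.1 223. ]
side red [299 224   6  16  80] [301.1 231.6]
side blue [428 141  11  10  28] [431.8 146.3]
side blue [ 27 159  15   4  38] [ 33.9 160.5]
side blue [323 194  22  19 321] [333.3 203.4]
```

View pics/c.png

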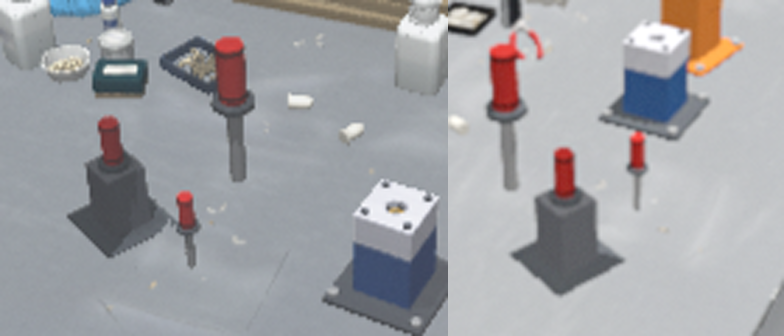

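```bash
python3 - <<'E'
from h import *
A=bot.calibration("scene");B=bot.calibration("side")
for n,p,q,z in(("handle",(249.3,190.3),(301.3,231.8),.111),("bore",(351.4,214.3),(334.6,183.6),.11),("big",(292,165),(279.6,197.2),.12),("small",(276.5,215),(327.1,223),.05)):
    print(n,tri(ray(A,*p),ray(B,*q)),onz(*ray(A,*p),z),onz(*ray(B,*q),z))
# side plate corners of holder at z~0 ; yaw
for n,pts in(("holderplate",[(513,255),(560,293),(623,260)]),("standtop",[(624,43),(650,22),(691,32),(667,55)])):
    print(n,[onz(*ray(B,(x-448)/2.8+260,y/2.8+170),.11 if n=="standtop" else .003).round(3) for x,y in pts])
E
```

```text
handle (array([0.5026137 , 0.03152518, 0.11072856]), np.float64(0.000820778523483979)) [0.50291822 0.03148037 0.111     ] [0.50192464 0.03225291 0.111     ]
bore (array([ 0.53892032, -0.27699594,  0.10856627]), np.float64(0.0014209488519036197)) [ 0.5384255  -0.27750075  0.11      ] [ 0.53694518 -0.27357451  0.11      ]
big (array([ 0.61797235, -0.04746502,  0.15265892]), np.float64(0.00045783600258709773)) [ 0.65759857 -0.02192242  0.12      ] [ 0.64947401 -0.09598328  0.12      ]
small (array([ 0.4729204 , -0.07770147,  0.08242031]), np.float64(0.001543663696677519)) [ 0.50276855 -0.05572402  0.05      ] [ 0.49443793 -0.12279418  0.05      ]
holderplate [array([0.555, 0.053, 0.003]), array([0.482, 0.084, 0.003]), array([0.447, 0.01 , 0.003])]
standtop [array([ 0.568, -0.245,  0.11 ]), array([ 0.563, -0.309,  0.11 ]), array([ 0.505, -0.307,  0.11 ]), array([ 0.508, -0.239,  0.11 ])]
```

```bash
python3 -m creep '0.6 -2.5 0 0 8.5; 1.4 -5.5 0 0 8.5; 2.2 -8.5 0 0 8.5; 2.8 -11.2 0.5 0 8.5; 3.15 -12.2 1 0 8.5; 3.15 -12.2 1 0 8.5;3.15 -12.2 1 0 8.5;3.15 -12.2 1 0 8.5'; python3 - <<'E'
from h import *
s=bot.get_state();im=bot.snapshot("wrist")[:,:,::-1];print(s["position"],s["wrist_force"])
cv2.imwrite("pics/w1.png",im)
hsv=cv2.cvtColor(np.ascontiguousarray(im),cv2.COLOR_BGR2HSV)
m=cv2.inRange(hsv,(0,150,50),(8,255,255))|cv2.inRange(hsv,(172,150,50),(180,255,255))
k,_,st,c=cv2.connectedComponentsWithStats(m)
for i in range(1,k):
    if st[i,4]>60:print(st[i],c[i].round(1))
E
```

```text
time: 0.82
position: [0.5047, 0.0313, 0.2216]
ee_rot: [[0.001, 1.0, 0.002], [1.0, -0.001, 0.0], [0.0, 0.002, -1.0]]
wrist_force: [0.2, 0.7, 0.1]
opening: 0.997
[0.50469465 0.03126548 0.22160743] [0.24764474 0.69204176 0.13103151]
[303 180  30  42 964] [317.7 201.5]
[276 282  20  35 483] [285.9 300. ]
[467 282  30  29 200] [480.7 295.2]
```

View pics/w1.png

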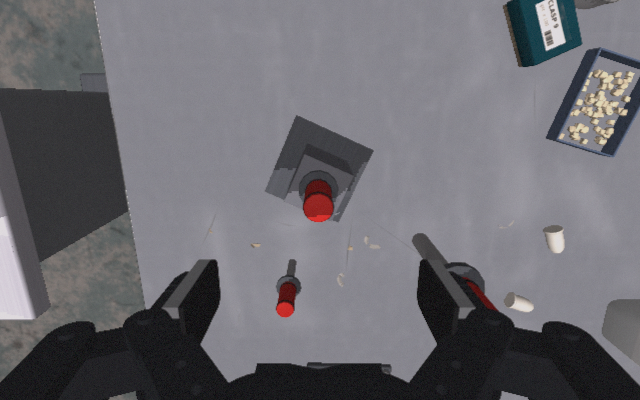

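Wrist view: the drift's handle top disc is at (318.5,207) with the collar round (318,187). The small drift is at (285,300) and the large one at (470,285), outside the right finger.

```bash
python3 - <<'E'
from h import *
s=bot.get_state();W=bot.calibration("wrist")
print(onz(*ray(W,318.5,207,s),.136),onz(*ray(W,318,188,s),.086),s["position"])
E
```

```text
[0.50510513 0.03381241 0.136     ] [0.50484328 0.03477199 0.086     ] [0.50477901 0.03118977 0.22154133]
```

```bash
python3 -m creep '0.3 0 2 0 8.5; 0.3 0 5 0 7; 0.3 0 8 0 6;0.3 0 10.5 0 5;0.3 0 12.2 0 5;0.3 0 13.2 0 5;0.3 0 13.2 0 5;0.3 0 13.2 0 1;0.3 0 13.2 0 1;0.3 0 13.2 0 1;0.3 0 13.2 0 1;0.3 0 13.2 0 1;0.3 0 13.2 0 1;0.3 0 13.2 0 1'; python3 - <<'E'
from h import *
cv2.imwrite("pics/g.png",np.vstack([bot.snapshot("wrist")[100:,:,::-1],cv2.resize(bot.snapshot("side")[150:290,200:424,::-1],(640,290))]))
E
```

```text
time: 2.03
position: [0.5043, 0.0345, 0.0905]
ee_rot: [[0.0, 1.0, 0.003], [1.0, -0.0, 0.0], [0.0, 0.003, -1.0]]
wrist_force: [0.7, 1.2, 7.2]
opening: 0.241
```

View pics/g.png

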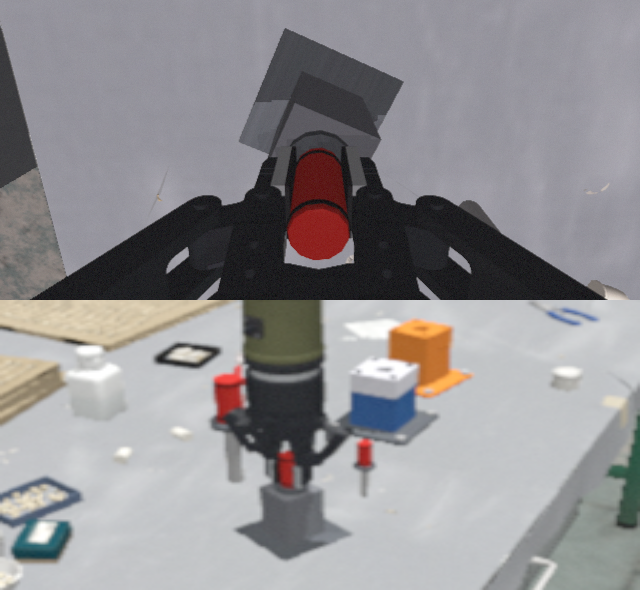

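Gripped: handle top is at wrist (318,332), fingers round it just over the collar. The contact force shows the fingertips bear on the collar. Lifting.

```bash
python3 -m creep '0 0 -1 0 1;0 0 -3 0 1; 0 0 -6 0 1;0 0 -9 0 1;0 0 -12 0 1;0 0 -14 0 1;0 0 -14.5 0 1; 0 0 -14.5 0 1;0 0 -14.5 0 1;0 0 -14.5 0 1'; python3 - <<'E'
from h import *
s=bot.get_state();im=np.ascontiguousarray(bot.snapshot("wrist")[:,:,::-1]);print(s["position"])
hsv=cv2.cvtColor(im,cv2.COLOR_BGR2HSV)
m=cv2.inRange(hsv,(0,150,50),(8,255,255))|cv2.inRange(hsv,(172,150,50),(180,255,255))
k,_,st,c=cv2.connectedComponentsWithStats(m)
for i in range(1,k):
    if st[i,4]>200:print(st[i],c[i].round(1))
cv2.imwrite("pics/w2.png",im)
W=bot.calibration("wrist");zt=s["position"][2]+.0455
print(onz(*ray(W,318,332,s),zt)-s["position"])
# bore in world -> needed shift
print((np.array([.538,-.276,0])-s["position"])*100)
E
```

```text
time: 2.97
position: [0.5018, 0.0343, 0.233]
ee_rot: [[-0.0, 1.0, -0.003], [1.0, 0.0, -0.001], [-0.001, -0.003, -1.0]]
wrist_force: [-0.5, 0.2, -0.9]
opening: 0.24
[0.50177668 0.0342702  0.23296812]
[ 290  253   57   60 2261] [318.3 280.4]
[ 442  278   62   43 1357] [470.  298.6]
[ 287  303   63   57 2770] [317.8 331. ]
[487 321  31  23 332] [504.1 329.5]
[-1.49742301e-05  3.24989484e-04  4.55000000e-02]
[  3.62233232 -31.02701981 -23.2968123 ]
```

```bash
python3 -m creep '-2 0.3 0 0 1;-5 0.6 0 0 1;-8.5 1 0 0 1;-12 1.4 0 0 1;-15.5 1.8 0 0 1;-19 2.2 0 0 1;-22.5 2.6 0 0 1;-26 3 0 0 1;-29.5 3.3 0 0 1;-32.5 3.6 0 0 1;-34 3.6 0 0 1;-34 3.6 0 0 1;-34 3.6 0 0 1;-34 3.6 0 0 1;-34 3.6 0 0 1'; python3 - <<'E'
from h import *
s=bot.get_state();im=np.ascontiguousarray(bot.snapshot("wrist")[:,:,::-1]);print(s["position"])
cv2.imwrite("pics/w3.png",im)
E
```

```text
time: 4.27
position: [0.5394, -0.3027, 0.234]
ee_rot: [[-0.004, 1.0, -0.001], [1.0, 0.004, 0.002], [0.002, -0.001, -1.0]]
wrist_force: [0.1, 0.8, -0.9]
opening: 0.241
[ 0.53938978 -0.30272586  0.2339813 ]
```

View pics/w3.png

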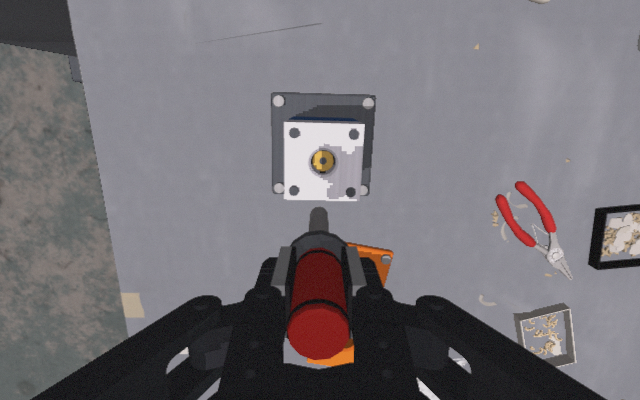

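Wrist view: block top spans (284–364, 122–201) with the bore at about (323,161). The drift's tip is at (319,208).

```bash
python3 -m creep '0 0 0 0 1;0 0 0 0 1;0 0 0 0 1'; python3 - <<'E'
from h import *
s=bot.get_state();im=np.ascontiguousarray(bot.snapshot("wrist")[:,:,::-1]);print(s["position"])
W=bot.calibration("wrist")
g=cv2.cvtColor(im,cv2.COLOR_BGR2GRAY);hsv=cv2.cvtColor(im,cv2.COLOR_BGR2HSV)
sub=g[100:215,262:385]
m=(sub>165).astype(np.uint8)
k,l,st,c=cv2.connectedComponentsWithStats(m);i=1+st[1:,4].argmax();print(st[i]+[262,100,0,0,0])
r=cv2.minAreaRect(cv2.findContours((l==i).astype(np.uint8),0,2)[0][0]);print(r)
br=cv2.inRange(hsv,(15,110,40),(35,255,255))[140:185,300:350];M=cv2.moments(br,True);print("brass",M["m10"]/M["m00"]+300,M["m01"]/M["m00"]+140,M["m00"])
u,v=r[0][0]+262,r[0][1]+100
b=onz(*ray(W,u,v,s),.110);print("bore",b)
print("brass",onz(*ray(W,M["m10"]/M["m00"]+300,M["m01"]/M["m00"]+140,s),.10))
# tip: expected pixel if the drift is upright under the TCP
T=W["T_tool_cam"]
for p in([0,0.0003,.0855],[.0045,0,.0855],):
    q=T[:3,:3].T@(np.array(p)-T[:3,3]);print("tip px",W["cx"]+W["fx"]*q[0]/-q[2],W["cy"]-W["fy"]*q[1]/-q[2])
cv2.imwrite("pics/w4.png",cv2.resize(im[110:260,260:400],None,fx=4,fy=4,interpolation=2))
E
```

```text
time: 4.57
position: [0.5392, -0.3049, 0.2344]
ee_rot: [[-0.001, 1.0, 0.0], [1.0, 0.001, 0.0], [0.0, 0.0, -1.0]]
wrist_force: [-0.6, -0.4, -0.9]
opening: 0.243
[ 0.53916831 -0.30492276  0.23444823]
[ 274  119   91   79 4289]
((56.950653076171875, 57.973758697509766), (88.52233123779297, 77.72570037841797), 1.432096242904663)
brass 322.5 157.37179487179486 312.0
bore [ 0.53970227 -0.2740689   0.11      ]
brass [ 0.54263363 -0.27521723  0.1       ]
tip px 318.71113034726875 210.55106470179106
tip px 318.28622141925206 204.4526772760333
```

View pics/w4.png

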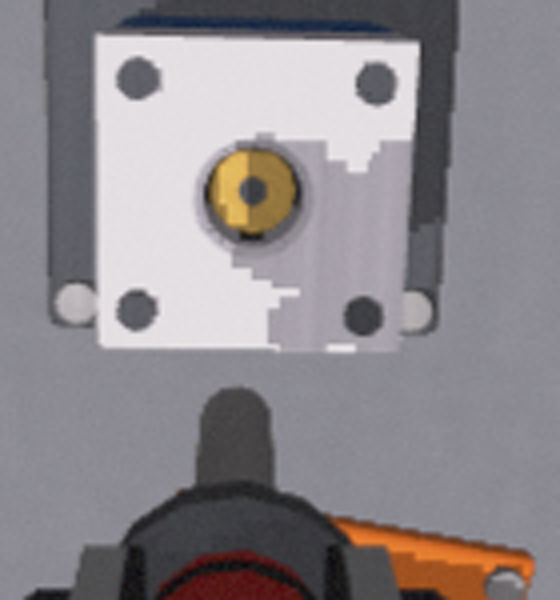

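```bash
python3 -m creep '0 0.2 1 0 1;0 0.4 2 0 1;0 0.4 2.8 0 1;0 0.4 2.8 0 1;0 0.4 2.8 0 1;0 0.4 2.8 0 1;0 0.4 2.8 0 1'; python3 - <<'E'
from h import *
s=bot.get_state();im=np.ascontiguousarray(bot.snapshot("wrist")[:,:,::-1]);print(s["position"])
W=bot.calibration("wrist");T=W["T_tool_cam"]
for p in([0,0.0003,.0855],[.0045,0,.0855],[.0065,0,.0815],[.0045,0,.081],[.0065,0,.077]):
    q=T[:3,:3].T@(np.array(p)-T[:3,3]);print("tip px",W["cx"]+W["fx"]*q[0]/-q[2],W["cy"]-W["fy"]*q[1]/-q[2])
cv2.imwrite("pics/w5.png",cv2.resize(im[100:240,250:400],None,fx=4,fy=4,interpolation=2))
E
```

```text
time: 5.2
position: [0.5433, -0.3057, 0.2066]
ee_rot: [[0.0, 1.0, 0.001], [1.0, -0.0, -0.0], [-0.0, 0.001, -1.0]]
wrist_force: [0.4, -0.4, -1.2]
opening: 0.243
[ 0.54326436 -0.30565322  0.20660285]
tip px 318.7135171764346 210.55119546489257
tip px 318.2886232727532 204.45282515493724
tip px 318.2918870637619 203.391545742467
tip px 318.2919836936362 206.38178599627227
tip px 318.29537359465814 205.33764725415526
```

View pics/w5.png

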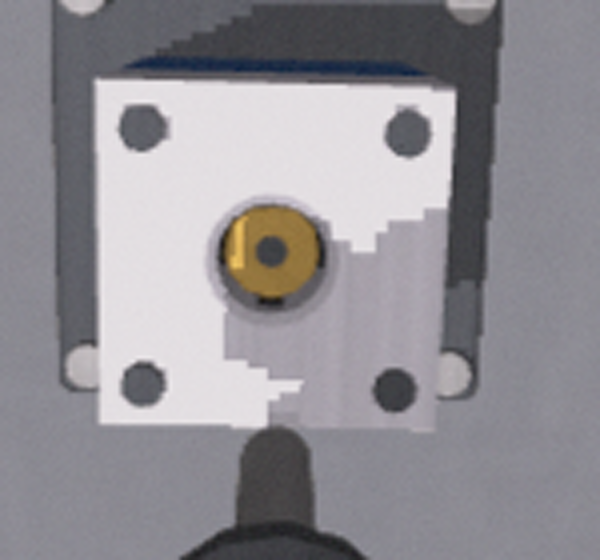

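```bash
python3 - <<'E'
from h import *
s=bot.get_state();W=bot.calibration("wrist")
print("bore",onz(*ray(W,318,165,s),.110)-s["position"])
for h,r in((.0855,.0045),(.081,.0045),(.0815,.0065),(.077,.0065)):
    print(h,r,onz(*ray(W,318.75,207,s),s["position"][2]-h)-s["position"]-[0,r,0])
E
```

```text
bore [-0.00010989  0.03035577 -0.09672596]
0.0855 0.0045 [ 0.00040236 -0.00190652 -0.0855    ]
0.081 0.0045 [ 0.0003896  -0.00047747 -0.081     ]
0.0815 0.0065 [ 0.00039102 -0.00263625 -0.0815    ]
0.077 0.0065 [ 0.00037826 -0.0012072  -0.077     ]
```

```bash
python3 -m creep '1.2 0 0 0 1;2.4 0 0 0 1;3.2 -0.04 0 0 1;3.2 -0.04 0 0 1;3.2 -0.04 0 0 1;3.2 -0.04 0 0 1;3.2 -0.04 0.4 0 1;3.2 -0.04 0.8 0 1;3.2 -0.04 1.2 0 1;3.2 -0.04 1.4 0 1;3.2 -0.04 1.5 0 1;3.2 -0.04 1.5 0 1;3.2 -0.04 1.5 0 1'; python3 - <<'E'
from h import *
im=np.ascontiguousarray(bot.snapshot("wrist")[:,:,::-1]);sd=bot.snapshot("side")[:,:,::-1]
cv2.imwrite("pics/w6.png",np.hstack([cv2.resize(im[130:280,250:400],None,fx=2.6,fy=2.6,interpolation=2),cv2.resize(sd[130:220,290:380],(390,390),interpolation=2)]))
E
```

```text
time: 6.33
position: [0.5427, -0.2735, 0.1912]
ee_rot: [[0.0, 1.0, 0.0], [1.0, -0.0, 0.0], [0.0, 0.0, -1.0]]
wrist_force: [-0.2, -0.8, -1.2]
opening: 0.241
```

View pics/w6.png

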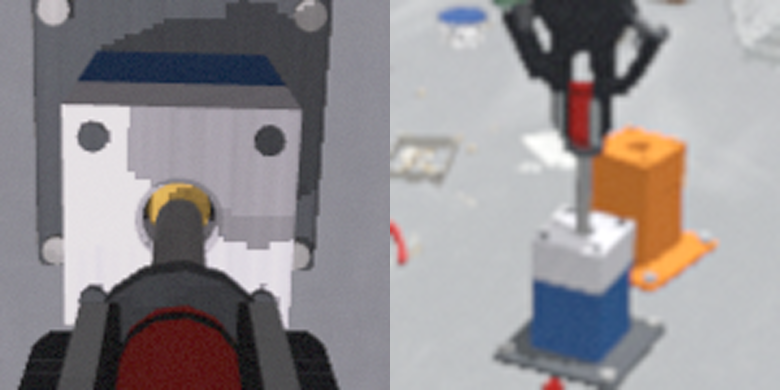

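Wrist and side views: the nose is over the bore, crop column 181 against a ring centre near 178. That is under 1 mm off. Going in slowly with force checks.

```bash
python3 -m creep '0 -0.03 0.2 0 1;0 -0.03 0.4 0 1;0 -0.03 0.5 0 1;0 -0.03 0.5 0 1'; python3 -m creep '0 0 0.15 0 1;0 0 0.3 0 1;0 0 0.3 0 1'; python3 -m creep '0 0 0.15 0 1;0 0 0.3 0 1;0 0 0.3 0 1'
```

```text
time: 6.77
position: [0.5421, -0.2734, 0.1859]
ee_rot: [[-0.0, 1.0, -0.001], [1.0, 0.0, 0.0], [0.0, -0.001, -1.0]]
wrist_force: [0.1, 0.7, -0.7]
opening: 0.24
time: 7.02
position: [0.5429, -0.2737, 0.1846]
ee_rot: [[0.0, 1.0, 0.002], [1.0, -0.0, -0.001], [-0.001, 0.002, -1.0]]
wrist_force: [-1.8, 0.8, 7.4]
opening: 0.241
time: 7.27
position: [0.5432, -0.2739, 0.182]
ee_rot: [[0.0, 1.0, 0.002], [1.0, -0.0, -0.001], [-0.001, 0.002, -1.0]]
wrist_force: [-1.6, 1.7, 9.4]
opening: 0.244
```

```bash
python3 -m creep '0 0 0.2 0 1;0 0 0.4 0 1;0 0 0.6 0 1;0 0 0.6 0 1'; python3 -m creep '0 0 0.2 0 1;0 0 0.4 0 1;0 0 0.6 0 1;0 0 0.8 0 1;0 0 0.8 0 1'; python3 - <<'E'
from h import *
im=np.ascontiguousarray(bot.snapshot("wrist")[:,:,::-1]);sd=bot.snapshot("side")[:,:,::-1]
cv2.imwrite("pics/w7.png",np.hstack([cv2.resize(im[130:330,230:430],None,fx=2,fy=2,interpolation=2),cv2.resize(sd[130:220,290:380],(400,400),interpolation=2)]))
E
```

```text
time: 7.6
position: [0.5432, -0.2739, 0.1759]
ee_rot: [[0.0, 1.0, 0.003], [1.0, -0.0, -0.001], [-0.001, 0.003, -1.0]]
wrist_force: [-1.6, 0.0, 7.8]
opening: 0.24
time: 8.02
position: [0.5432, -0.2739, 0.1679]
ee_rot: [[0.0, 1.0, 0.003], [1.0, -0.0, -0.001], [-0.001, 0.003, -1.0]]
wrist_force: [-2.1, 0.9, 8.3]
opening: 0.241
```

View pics/w7.png

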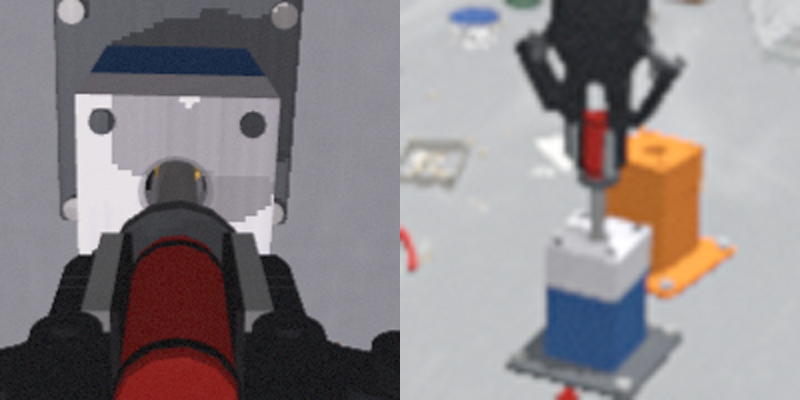

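The nose is in the bore and the handle hasn't slipped in the jaws. The bush slides at a reading of about 8 N. Next: fine steps, each stopped by a force check.

```bash
cat > chk.py <<'E'
import sys
from workcell import bot
s=bot.get_state();f=s["wrist_force"][2];print(round(s["position"][2],4),round(f,1))
sys.exit(f>11.3)
E
m(){ :; }
python3 -m creep '0 0 0.2 0 1;0 0 0.4 0 1;0 0 0.6 0 1;0 0 0.6 0 1' >/dev/null && python3 chk.py &&
python3 -m creep '0 0 0.1 0 1;0 0 0.2 0 1;0 0 0.2 0 1' >/dev/null && python3 chk.py &&
python3 -m creep '0 0 0.1 0 1;0 0 0.1 0 1' >/dev/null && python3 chk.py &&
python3 -m creep '0 0 0.1 0 1;0 0 0.1 0 1' >/dev/null && python3 chk.py &&
python3 -m creep '0 0 0.1 0 1;0 0 0.1 0 1' >/dev/null && python3 chk.py &&
python3 -m creep '0 0 0.1 0 1;0 0 0.1 0 1' >/dev/null && python3 chk.py &&
python3 -m creep '0 0 0.07 0 1;0 0 0.07 0 1' >/dev/null && python3 chk.py &&
python3 -m creep '0 0 0.07 0 1;0 0 0.07 0 1' >/dev/null && python3 chk.py &&
python3 -m creep '0 0 0.07 0 1;0 0 0.07 0 1' >/dev/null && python3 chk.py &&
python3 -m creep '0 0 0.07 0 1;0 0 0.07 0 1' >/dev/null && python3 chk.py &&
python3 -m creep '0 0 0.07 0 1;0 0 0.07 0 1' >/dev/null && python3 chk.py
```

```text
0.1619 8.8False
```

```bash
sed -i 's/f>11.3/int(f>11.3)/' chk.py
python3 -m creep '0 0 0.1 0 1;0 0 0.2 0 1;0 0 0.2 0 1' >/dev/null && python3 chk.py &&
python3 -m creep '0 0 0.1 0 1;0 0 0.1 0 1' >/dev/null && python3 chk.py &&
python3 -m creep '0 0 0.1 0 1;0 0 0.1 0 1' >/dev/null && python3 chk.py &&
python3 -m creep '0 0 0.1 0 1;0 0 0.1 0 1' >/dev/null && python3 chk.py &&
python3 -m creep '0 0 0.1 0 1;0 0 0.1 0 1' >/dev/null && python3 chk.py &&
python3 -m creep '0 0 0.07 0 1;0 0 0.07 0 1' >/dev/null && python3 chk.py &&
python3 -m creep '0 0 0.07 0 1;0 0 0.07 0 1' >/dev/null && python3 chk.py &&
python3 -m creep '0 0 0.07 0 1;0 0 0.07 0 1' >/dev/null && python3 chk.py &&
python3 -m creep '0 0 0.07 0 1;0 0 0.07 0 1' >/dev/null && python3 chk.py &&
python3 -m creep '0 0 0.07 0 1;0 0 0.07 0 1' >/dev/null && python3 chk.py
```

```text
0.1602 10.4
0.1592 10.1
0.1582 10.6
0.1572 8.8
0.1562 9.1
0.1555 11.1
0.1548 10.5
0.1541 10.4
0.1535 10.4
0.1527 11.1
```

```bash
sed -i 's/11.3/12.6/' chk.py
python3 -m creep '0 0 0.07 0 1;0 0 0.07 0 1' >/dev/null && python3 chk.py &&
python3 -m creep '0 0 0.07 0 1;0 0 0.07 0 1' >/dev/null && python3 chk.py &&
python3 -m creep '0 0 0.07 0 1;0 0 0.07 0 1' >/dev/null && python3 chk.py &&
python3 -m creep '0 0 0.07 0 1;0 0 0.07 0 1' >/dev/null && python3 chk.py &&
python3 -m creep '0 0 0.07 0 1;0 0 0.07 0 1' >/dev/null && python3 chk.py &&
python3 -m creep '0 0 0.07 0 1;0 0 0.07 0 1' >/dev/null && python3 chk.py &&
python3 -m creep '0 0 0.07 0 1;0 0 0.07 0 1' >/dev/null && python3 chk.py &&
python3 -m creep '0 0 0.07 0 1;0 0 0.07 0 1' >/dev/null && python3 chk.py &&
python3 -m creep '0 0 0.07 0 1;0 0 0.07 0 1' >/dev/null && python3 chk.py &&
python3 -m creep '0 0 0.07 0 1;0 0 0.07 0 1' >/dev/null && python3 chk.py &&
python3 -m creep '0 0 0.07 0 1;0 0 0.07 0 1' >/dev/null && python3 chk.py &&
python3 -m creep '0 0 0.07 0 1;0 0 0.07 0 1' >/dev/null && python3 chk.py &&
python3 -m creep '0 0 0.07 0 1;0 0 0.07 0 1' >/dev/null && python3 chk.py &&
python3 -m creep '0 0 0.07 0 1;0 0 0.07 0 1' >/dev/null && python3 chk.py
```

```text
0.1521 10.5
0.1513 9.5
0.1507 11.8
0.1499 9.8
0.1492 10.8
0.1485 11.1
0.1478 10.4
0.1471 10.1
0.1464 10.0
0.1457 9.9
0.145 11.2
0.1443 10.1
0.1436 10.8
0.1429 11.1
```

```bash
python3 -m creep '0 0 0.07 0 1;0 0 0.07 0 1' >/dev/null && python3 chk.py &&
python3 -m creep '0 0 0.07 0 1;0 0 0.07 0 1' >/dev/null && python3 chk.py &&
python3 -m creep '0 0 0.07 0 1;0 0 0.07 0 1' >/dev/null && python3 chk.py &&
python3 -m creep '0 0 0.07 0 1;0 0 0.07 0 1' >/dev/null && python3 chk.py &&
python3 -m creep '0 0 0.07 0 1;0 0 0.07 0 1' >/dev/null && python3 chk.py &&
python3 -m creep '0 0 0.07 0 1;0 0 0.07 0 1' >/dev/null && python3 chk.py &&
python3 -m creep '0 0 0.07 0 1;0 0 0.07 0 1' >/dev/null && python3 chk.py &&
python3 -m creep '0 0 0.07 0 1;0 0 0.07 0 1' >/dev/null && python3 chk.py &&
python3 -m creep '0 0 0.07 0 1;0 0 0.07 0 1' >/dev/null && python3 chk.py &&
python3 -m creep '0 0 0.07 0 1;0 0 0.07 0 1' >/dev/null && python3 chk.py &&
python3 -m creep '0 0 0.07 0 1;0 0 0.07 0 1' >/dev/null && python3 chk.py &&
python3 -m creep '0 0 0.07 0 1;0 0 0.07 0 1' >/dev/null && python3 chk.py &&
python3 -m creep '0 0 0.07 0 1;0 0 0.07 0 1' >/dev/null && python3 chk.py &&
python3 -m creep '0 0 0.07 0 1;0 0 0.07 0 1' >/dev/null && python3 chk.py &&
python3 -m creep '0 0 0.07 0 1;0 0 0.07 0 1' >/dev/null && python3 chk.py &&
python3 -m creep '0 0 0.07 0 1;0 0 0.07 0 1' >/dev/null && python3 chk.py
```

```text
0.1422 10.8
0.1416 9.7
0.1408 10.7
0.1402 10.7
0.1395 11.0
0.1387 10.0
0.138 9.5
0.1373 10.2
0.1366 10.7
0.1359 10.1
0.1353 11.6
0.1349 13.3
```

```bash
python3 -m creep '0 0 0 0 1;0 0 0 0 1' >/dev/null; python3 chk.py; python3 -m creep '0 0 0.03 0 1;0 0 0.03 0 1' >/dev/null;python3 chk.py;python3 -m creep '0 0 0 0 1' >/dev/null;python3 chk.py
```

```text
0.1349 13.4
0.1348 14.3
0.1348 15.0
```

```bash
python3 -m creep '0 0 0.03 0 1;0 0 0.03 0 1' >/dev/null; python3 chk.py; python3 -m creep '0 0 0 0 1;0 0 0 0 1' ;python3 chk.py
```

```text
0.1347 15.6
time: 15.28
position: [0.5434, -0.2741, 0.1346]
ee_rot: [[0.0, 1.0, 0.003], [1.0, -0.0, -0.002], [-0.002, 0.003, -1.0]]
wrist_force: [-2.6, -0.6, 15.8]
opening: 0.238
0.1346 15.8
```

Contact is confirmed: motion has stopped and the force rose from about 10.3 to 15.8 N, so about 5.5 N is on the stop. Withdrawing.

```bash
python3 -m creep '0 0 -0.5 0 1;0 0 -1.5 0 1;0 0 -3.5 0 1;0 0 -6 0 1;0 0 -9 0 1;0 0 -10.5 0 1;0 0 -10.5 0 1;0 0 -10.5 0 1;0 0 -10.5 0 1'
python3 -m creep '2 -0.3 0 0 1;5 -0.6 0 0 1;8.5 -1 0 0 1;12 -1.4 0 0 1;15.5 -1.8 0 0 1;19 -2.2 0 0 1;22.5 -2.7 0 0 1;26 -3.3 0 0 1;29 -3.7 0 0 1;30.9 -3.9 0 0 1;30.9 -3.9 0 0 1;30.9 -3.9 0 0 1;30.9 -3.9 0 0 1;30.9 -3.9 0 0 1;30.9 -3.9 0 0 1'
```

```text
time: 16.03
position: [0.5414, -0.2732, 0.236]
ee_rot: [[-0.0, 1.0, -0.002], [1.0, 0.0, 0.001], [0.001, -0.002, -1.0]]
wrist_force: [-0.2, -0.6, -1.1]
opening: 0.238
time: 17.28
position: [0.5033, 0.034, 0.2366]
ee_rot: [[0.002, 1.0, -0.001], [1.0, -0.002, -0.001], [-0.001, -0.001, -1.0]]
wrist_force: [-1.1, 0.4, -0.3]
opening: 0.244
```

```bash
python3 -m creep '0.05 0.08 1 0 1;0.05 0.08 3 0 1;0.05 0.08 5 0 1;0.05 0.08 5.8 0 1;0.05 0.08 5.8 0 1;0.05 0.08 5.8 0 1;0.05 0.08 5.8 0 1'
python3 -m creep '0 0 0.4 0 1;0 0 0.8 0 1;0 0 1.2 0 1;0 0 1.4 0 1;0 0 1.4 0 1'; python3 -m creep '0 0 0.3 0 1;0 0 0.6 0 1;0 0 0.8 0 1;0 0 0.8 0 1'
```

```text
time: 17.87
position: [0.5048, 0.036, 0.1796]
ee_rot: [[0.0, 1.0, 0.002], [1.0, -0.0, 0.0], [0.0, 0.002, -1.0]]
wrist_force: [0.9, 0.5, -1.0]
opening: 0.239
time: 18.28
position: [0.5038, 0.036, 0.1645]
ee_rot: [[-0.0, 1.0, -0.001], [1.0, 0.0, -0.0], [-0.0, -0.001, -1.0]]
wrist_force: [0.1, -0.2, -0.9]
opening: 0.242
time: 18.62
position: [0.5038, 0.036, 0.1565]
ee_rot: [[-0.0, 1.0, -0.001], [1.0, 0.0, -0.0], [-0.0, -0.001, -1.0]]
wrist_force: [0.9, 0.1, -1.4]
opening: 0.236
```

```bash
python3 -m creep '-0.1 0.05 0.6 0 1;-0.1 0.05 1.2 0 1;-0.1 0.05 1.8 0 1;-0.1 0.05 2.4 0 1;-0.1 0.05 3 0 1;-0.1 0.05 3 0 1'; python3 -m creep '0 0 0.7 0 1;0 0 1.4 0 1;0 0 2.1 0 1;0 0 2.6 0 1;0 0 3 0 1;0 0 3 0 1;0 0 3 0 1'
```

```text
time: 19.12
position: [0.5038, 0.035, 0.1257]
ee_rot: [[-0.0, 1.0, -0.002], [1.0, 0.0, -0.0], [-0.0, -0.002, -1.0]]
wrist_force: [1.1, 0.3, -1.5]
opening: 0.242
time: 19.7
position: [0.5045, 0.035, 0.0968]
ee_rot: [[-0.0, 1.0, -0.0], [1.0, 0.0, -0.0], [-0.0, -0.0, -1.0]]
wrist_force: [-0.5, 0.5, -1.8]
opening: 0.236
```

```bash
python3 -m creep '0 0 0.2 0 1;0 0 0.4 0 1;0 0 0.4 0 1'; python3 -m creep '0 0 0.1 0 1;0 0 0.2 0 1;0 0 0.2 0 1'
```

```text
time: 19.95
position: [0.5046, 0.035, 0.0929]
ee_rot: [[-0.0, 1.0, 0.0], [1.0, 0.0, 0.0], [0.0, 0.0, -1.0]]
wrist_force: [0.4, 0.3, -1.1]
opening: 0.242
time: 20.2
position: [0.5046, 0.035, 0.0909]
ee_rot: [[-0.0, 1.0, -0.0], [1.0, 0.0, -0.0], [-0.0, -0.0, -1.0]]
wrist_force: [0.1, 0.2, -0.7]
opening: 0.238
```

```bash
python3 -m creep '0 0 0.05 0 1;0 0 0.1 0 1;0 0 0.1 0 1'; python3 -m creep '0 0 0.05 0 1;0 0 0.1 0 1;0 0 0.1 0 1'
```

```text
time: 20.45
position: [0.5047, 0.035, 0.0905]
ee_rot: [[-0.0, 1.0, 0.001], [1.0, 0.0, -0.0], [-0.0, 0.001, -1.0]]
wrist_force: [-0.8, 0.8, 4.3]
opening: 0.242
time: 20.7
position: [0.5047, 0.035, 0.0904]
ee_rot: [[0.0, 1.0, 0.001], [1.0, -0.0, -0.0], [-0.0, 0.001, -1.0]]
wrist_force: [-2.7, 0.8, 15.0]
opening: 0.242
```

The collar is seated at the same height as at the grasp (0.0905). Releasing and retreating.

```bash
python3 -m creep '0 0 -0.12 0 1;0 0 -0.12 0 2.5;0 0 -0.12 0 4;0 0 -0.12 0 5.5;0 0 -0.12 0 5.5;0 0 -0.12 0 5.5;0 0 -0.12 0 5.5;0 0 -1 0 5.5;0 0 -3 0 5.5;0 0 -6 0 5.5;0 0 -9 0 5.5;0 0 -12 0 5.5;0 0 -14 0 5.5;0 0 -14 0 5.5;0 0 -14 0 5.5;0 0 -14 0 5.5'; python3 - <<'E'
from h import *
s=bot.get_state();im=np.ascontiguousarray(bot.snapshot("wrist")[:,:,::-1]);sd=bot.snapshot("side")[:,:,::-1];sc=bot.snapshot("scene")[:,:,::-1]
f=lambda x:cv2.resize(x,(390,290),interpolation=2)
cv2.imwrite("pics/end.png",np.vstack([np.hstack([f(im[100:290,190:446]),f(sd[170:290,250:411])]),np.hstack([f(sc[140:260,210:371]),f(sc)])]))
E
```

```text
time: 22.03
position: [0.504, 0.0348, 0.2288]
ee_rot: [[0.0, 1.0, -0.001], [1.0, -0.0, -0.0], [-0.0, -0.001, -1.0]]
wrist_force: [-1.3, -0.2, -0.2]
opening: 0.647
```

View pics/end.png

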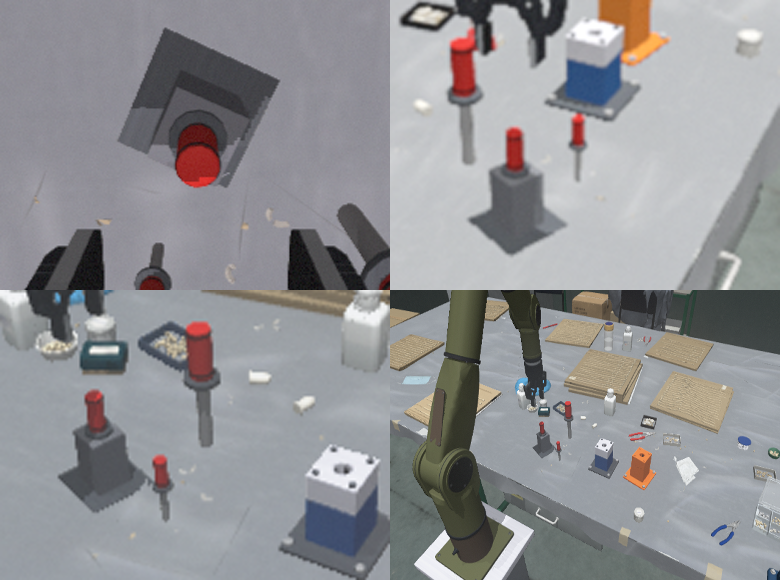

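The drift is upright with its collar on the holder, the brass has gone from the block's mouth, the bystanders look unmoved, and the gripper is clear.

```bash
python3 -c "
from workcell import bot
print(bot.finish_job())"
```

```text
the job is handed in; nothing more can be done
None
```

I pushed the brass bush out of the block and down onto the catch stop, put the drift back in its holder, and handed the job in at about 22 s.

- **Pressing:** The bush slid at a wrist reading of about 10 N. Near the end the motion stopped and the reading rose to 15.8 N, so about 5.5 N was on the stop, under the 13 N at which it slips. By my estimate of the tip height, the bush's upper end is about 61 mm below the mouth.
- **Return:** The drift went back in without side load and its collar came to rest at the same height as when I first gripped it (TCP 0.0905). I then pressed it briefly to a 15 N reading to seat it.
- **Last checks:** The final pictures show the drift upright and fully in, the bush no longer visible in the mouth of the bore, the things round about apparently where they were, and the gripper clear.
- **Not exact:** The overhead cameras and the wrist camera disagreed by about 4 mm on where the bore was. I used the wrist camera, and the drift went in cleanly. The drift's tip height relative to the gripper is known only to about 4 mm, so the bush depth carries that error. The stop itself cannot be seen, so I judged contact by force alone.

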